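Seat a rod-lens barrel in the V-cradle of the optical check dock and hold it down

ROBOT

A 6-joint arm with a two-finger parallel gripper is mounted at the origin on a cart in front of the work surface, level with it; the furniture and walls round the work are solid. World frame = base frame: x ahead of the robot, y to its left, z up, the work surface at z = 0. Lengths are in mm, angles in rad, forces in N, time in s.
With the tool pointing down it reaches from about 275 to 750 mm from the base axis. Payload 10.2 kg.
Tool frame: the origin (TCP) lies at the very end of the fingers, on their centre line; the grasp point (between the pads) lies 19 mm behind it; z points along the fingers, y is the line along which they close (so a half turn about z gives the same grasp; the last joint's range is limited). The gripper opens to 85 mm and grips with 20 to 120 N. Pads are 22 mm wide; open, the fingers measure 114 mm over their backs; the gripper's body (76 mm by 85 mm) begins 54 mm behind the grasp point. The pads swing forward as they close: fully open they stand 13 mm farther back than shut.
Start: joints at [1.126, 0.313, 1.498, -0, 1.331, -0.223], TCP at [115.505, 512.142, 231.294] pointing down, gripper open.
Joint ranges: [-2.94, 2.94], [-0.97, 2.17], [0.19, 2.56], [-1.23, 4.37], [0.02, 3.11], [-2.88, 2.88]. Speed limits (rad/s): [2.39, 2.39, 3.01, 3.14, 3.14, 3.14].

INTERFACE

Orientations are given as a unit quaternion [w, x, y, z].
In Python, from rig import * gives the robot as it stands. The module is installed in compiled form; this text tells all that it offers.
- The arm moves only by the shell command python3 -m crank 'ROWS' [FORCE]. ROWS is JSON, a list that holds one entry, the list of rows, each a list of 7 numbers: the shift along the tool's x, y, z in units of 25 mm (1.0 is 25 mm), then the turn, a rotation vector about the tool's x, y, z in units of 8 degrees (1.0 is 8 degrees), then the finger opening in mm, from 0 to 85.4. A call has exactly 8 rows; each row shifts and turns the commanded pose from where the row before left it, along the tool's axes as they then stand; what a row does not reach is not made up. A row lasts 1/10 s, in which the tool goes at most 50 mm and 8.59 degrees, less where a joint would pass 70% of its speed; a pose out of reach is approached as far as the arm can. A call is refused whole if a number of a shift passes 1 or a number of a turn 1, either way. A call with a gripper value outside its range is refused whole. The fingers move at their own pace and stop on an object; FORCE is the grip in N (left out, the last holds). Time passes only in rows, so rows that do not move let the fingers close, or fill a call up. It gives the time, the measured TCP pose, the force, the opening and the grip force at its end, in the units of the state.
- sense(): the state, without advancing time (a new reading comes with each control period).
- capture(name): name is "scene" or "top" or "wrist"; returns the picture (480x640x3 uint8, blue, green, red); there is no depth.
- camera_model(name): a dict with "fx", "fy", "cx", "cy" (pixels), "world_from_camera" (4x4, takes a point from camera to world coordinates); the wrist camera has in their place "T_tool_cam" (4x4, takes a point from camera to tool coordinates, whose origin is the TCP and whose axes are the flange's). Camera axes: x right, y up, looking along -z (the intrinsics and any distortion apply to the point x, -y, -z); pixel columns grow to the right and rows downward; lengths in mm; the calibration is good to about 2 mm. The wrist camera is an equidistant fisheye: a pixel r from the principal point sees the ray r / f radians off the axis. A picture is of the moment at which its call begins: read the wrist's pose just before it. camera_model takes no time and is no camera call.
- finish_job(): hands the job in; it is judged then, once.
The state is a dict: "time_s": time; "joints": joint angles; "dq": joint speeds; "tau": joint torques, N m; "eef_pos": TCP position; "ee_rot": TCP orientation; "force": force on the tool from outside, world axes, zero at the start; "wrist_torque": the same for the moment, N m; "grip_width": opening from 0.0 (shut) to 1.0 (fully open); "grip_force": force on a finger pad.
Only numpy, scipy, OpenCV 4.12 (cv2) and the standard library are available. Lean on these libraries where they do the work, as an engineer would, in place of code of your own. Each camera call takes 0.05 s, during which the arm holds its last target. There are 200 camera calls.

TASK

First slide the steel tray with the V-cradle fully home between the guide rails of the check dock. Then take the thicker of the two steel lens barrels off its rest and lay it, without dropping it, along the V at about the middle of the cradle, and gently press it down onto both flanks until the sprung cradle has sunk most of its 8 mm travel; the program finishes while still holding it pressed down like this. Leave the thin barrel, the tape roll, the lidded tub and the felt pen where they are.

Things in the scene. Friction and masses are not known exactly. Their poses are not given: they have to be found in the camera images.
- dock: check dock of grey aluminium, fixed. Origin on the worktop exactly where the tray's origin lies when fully home, z up; the tray slides in along +x, its own +x along the dock's. Guide rails from x = -20 to 55 mm, inner faces at y = +-42 mm (2 mm clearance a side), with lips 11 to 15 mm up reaching inward to y = +-37 mm. End stop 14 mm high, its face at x = 55 mm
- mouth (a point): middle of the dock's flared mouth, on the worktop 40 mm before (-x) the dock's origin; flared cheeks, 11 mm high, narrow from about +-50 mm here to the rails 20 mm further in
- collimator (a point): middle of the front glass of the dark steel collimator behind the dock's end stop, 63 mm along the dock's +x from its origin and 39 mm up; its top is 54 mm up. A barrel pressed down in the V looks into it
- tray: loose flat steel tray 110 (x) x 80 (y) x 8 mm, 0.6 kg with its cradle, plate slick-coated (friction about 0.2), lying on the worktop in front of the dock's mouth, pointing roughly into it; origin at the middle of its underside, z up, +x is the end that enters the dock first. It carries a grip block at x = -46 mm and the sprung V-cradle, 64 x 42 mm, centred at x = 12 mm
- grip (a point): middle of the top of the tray's black upright grip block, 46 mm behind (-x) the tray's origin, 50 mm above the worktop; the block is 16 mm (x) x 26 mm (y) and stands from 8 to 50 mm up; take it across its 26 mm, as there is only 19 mm of room towards the cradle
- seat (a point): where the thick barrel's centre lies when seated in the V; moves with the cradle. 12 mm ahead (+x) of the tray's origin, 47 mm above the tray's underside with the cradle up (39 mm right down); axes as the tray, x along the V. The 90 degree V opens upward, vertex line 17 mm below, upper edges 3 mm below, 41 mm wide over all; between its two pairs of lands the floor is 23 mm below
- v_left: the cradle's V flank on the tray's +y side, aluminium, sloping 45 degrees: two lands, each 14 mm long, at x = -31..-17 and 17..31 mm, so the fingers have a 34 mm gap between; origin on the V's vertex line, 17 mm below the seat point
- v_right: the cradle's V flank on the tray's -y side (both lands), mirror image of v_left; origin on the V's vertex line
- cradle (a joint): how far the sprung cradle is pressed down, m: 0 up, 0.008 at its bottom stop. Spring: 4 N preload plus 1 N per mm, so about 1.5 N on the seated barrel starts it and about 9.5 N brings it to the stop
- lens: the thick lens barrel to be handled: plain steel cylinder 24 mm diameter, 70 mm long, about 0.12 kg, glass at both ends; origin at its centre on its axis, its x axis runs along the barrel (both ends alike; it may be rolled about x). Starts lying in one of the two rests, its axis level, 29 mm above the worktop
- thin_barrel: a second, thinner steel barrel, 16 mm diameter, 70 mm long, in the other rest, axis 23 mm above the worktop; origin at its centre, x along it; leave alone
- rest_a: rest under the thick barrel, fixed, grey plastic: base 66 (x) x 52 (y) x 6 mm with two pairs of V-lands up to 26 mm high at x = -31..-17 and 17..31 mm, so the fingers have a 34 mm gap in the middle; origin at the middle of its underside, x along the V
- rest_b: identical rest under the thin barrel
- tape_roll: roll of tape lying flat, 96 mm across, 25 mm high; bystander; origin at the middle of its underside
- swab_tub: round lidded tub, 68 mm diameter, 75 mm high; bystander; origin at the middle of its underside
- felt_pen: white felt pen, 135 mm long, 17 mm thick, lying on the worktop; bystander; origin at the middle of its underside
There are look-alikes about, which are no part of the job. What is shaped like the lens but orange is not meant.

How it is judged:
By the outcome, as a careful person would: the job done as asked, in the order asked, and still so for the second after the job is handed in, while the arm keeps its last pose, push and grip.
It also fails if it takes over 67 s, if anything falls off the work surface, if the arm or the gripper's body presses on something with over 40 N, if the wrist force passes 120 N, or if a joint passes its speed limit or range.

## Working session

There is one attempt and no reset: what is moved stays moved. The work goes in short steps, Python scripts to look and compute and a shell command to move; the robot and the scene stay as the last step left them, time stands still between calls to the robot, and variables do not carry over. Pictures are saved under pics/ and viewed, at most 10 in all, crops included, and the job is handed in when it is done.

```bash
mkdir -p pics; python3 - <<'E'
from rig import *
import cv2,json
for n in("top","scene","wrist"):
    m=camera_model(n);print(n,{k:(v.tolist() if hasattr(v,'tolist') else v) for k,v in m.items()})
print(sense())
for n in("top","scene"):
    cv2.imwrite(f"pics/{n}0.png",capture(n))
E
```

```text
top {'fx': 559.8214662913251, 'fy': 559.8214662913251, 'cx': 323.0850669223158, 'cy': 236.6417794549037, 'world_from_camera': [[-0.00547521678494133, 0.9829882029497575, -0.1835870770581747, 327.3631276985761], [-0.9998684977708462, -0.0025790528355362887, 0.016010485687297987, 250.89749180167982], [0.015264637782455145, 0.18365059582826787, 0.9828730586832121, 1058.7043882373534], [0.0, 0.0, 0.0, 1.0]]}
scene {'fx': 475.21804890895663, 'fy': 475.21804890895663, 'cx': 326.53308083519033, 'cy': 236.5281432208887, 'world_from_camera': [[0.7439806492876943, 0.5002975171947109, -0.442939259689485, 42.54036367767481], [-0.6680626484230321, 0.5704164323680647, -0.47782569150945964, -265.62628222915555], [0.013604825153799273, 0.6514042431342437, 0.7586088720541289, 871.0448709035389], [0.0, 0.0, 0.0, 1.0]]}
wrist {'fx': 371.64829954431775, 'fy': 371.64829954431775, 'cx': 319.52197604555136, 'cy': 239.49202666453263, 'T_tool_cam': [[-0.0007650609866991634, 0.9460525708282594, 0.3240122650624902, 83.61542162513476], [0.9999994787905457, 0.000942850171086068, -0.00039172973990735446, -0.18034439950509462], [-0.0006760919470573723, 0.3240117964870934, -0.9460527990745986, -142.31689512318687], [0.0, 0.0, 0.0, 1.0]]}
{'time_s': 0.0, 'joints': array([ 1.12558667e+00,  3.13420750e-01,  1.49844640e+00, -1.98712365e-05,
        1.33101898e+00, -2.23429194e-01]), 'dq': array([-0.00093162,  0.00206216, -0.00173543, -0.00077224, -0.00018629,
        0.00146335]), 'tau': array([ 2.28743966e-04, -4.12260783e+01, -2.59740758e+01, -1.26809587e-04,
        4.07494430e-03,  5.30253601e-07]), 'eef_pos': array([115.39634811, 511.88694198, 230.74654397]), 'ee_rot': array([-2.03096262e-04,  1.10660732e-01,  9.93858030e-01, -6.14097110e-04]), 'force': array([0.64166384, 0.28531955, 0.35106608]), 'wrist_torque': array([0.00114562, 0.00552674, 0.03946392]), 'grip_force': 0.0, 'grip_width': 1.0021330337337166}
```

View pics/top0.png

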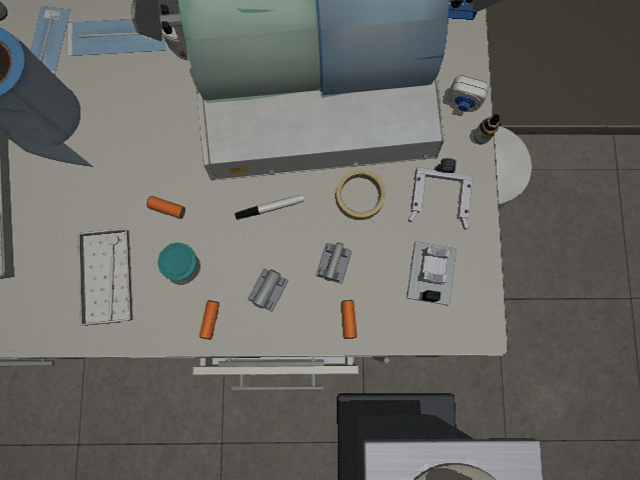

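View pics/scene0.png

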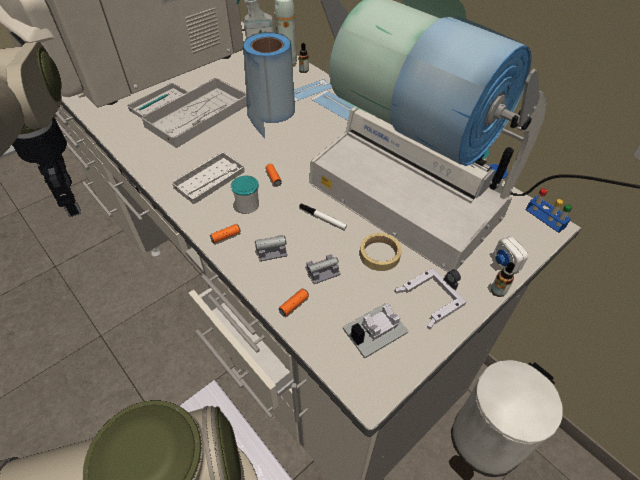

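Top view: the tray is at about (432,272) with its black grip at (431,296). The dock is at (440,195), open towards the tray. The barrels in their rests are at (267,287), which looks thicker, and (334,262). Next I'll take zoomed crops for exact pixels.

```bash
cat > h.py <<'E'
import numpy as np,cv2
from scipy.spatial.transform import Rotation as R
from rig import *
def ray(n,uv,st=None):
    m=camera_model(n);u,v=uv;x=(u-m["cx"]);y=(v-m["cy"])
    if n=="wrist":
        r=np.hypot(x,y);t=r/m["fx"];s=np.sin(t)/max(r,1e-9)
        d=np.array([x*s,-y*s,-np.cos(t)])
        st=st or sense();q=st["ee_rot"];T=np.eye(4);T[:3,:3]=R.from_quat([q[1],q[2],q[3],q[0]]).as_matrix();T[:3,3]=st["eef_pos"]
        W=T@np.array(m["T_tool_cam"])
    else:
        d=np.array([x/m["fx"],-y/m["fy"],-1]);W=np.array(m["world_from_camera"])
    return W[:3,3],W[:3,:3]@d
def onz(n,uv,z,st=None):
    o,d=ray(n,uv,st);return (o+d*(z-o[2])/d[2])
E
python3 - <<'E'
from h import *
i=cv2.imread("pics/top0.png")
a=cv2.resize(i[155:305,398:488],None,fx=4,fy=4,interpolation=cv2.INTER_CUBIC)
b=cv2.resize(i[235:325,245:355],None,fx=4,fy=4,interpolation=cv2.INTER_CUBIC)
c=np.zeros((600,800,3),np.uint8);c[:,:360]=a;c[:360,360:800]=b
cv2.imwrite("pics/c1.png",c)
E
```

```text
(no output)
```

View pics/c1.png

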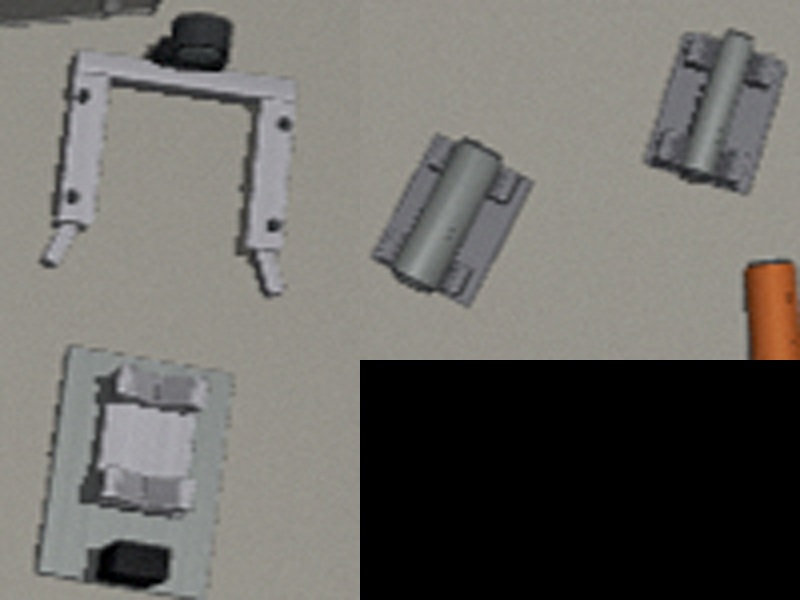

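The crop shows the tray's four corners, the dock's lip edges and end stop, and the thick barrel at left, centred at about pixel (266,289). I'll cast these to positions.

```bash
python3 - <<'E'
from h import *
A=lambda x,y:(398+x/4-.375,155+y/4-.375)
B=lambda x,y:(245+(x-360)/4-.375,235+y/4-.375)
def P(c,z):return np.array([onz("top",A(*q),z)[:2] for q in c])
t=P([(68,346),(233,372),(208,600),(38,573)],8)
print("tray",t.round(1),t.mean(0)); d=(t[0]+t[1]-t[2]-t[3])/2;print("len",np.linalg.norm(d),"yaw",np.degrees(np.arctan2(d[1],d[0])),"w",np.linalg.norm(t[0]-t[1]))
r=P([(108,88),(91,224),(260,104),(246,245)],15);print(r.round(1))
dd=(r[0]-r[1]+r[2]-r[3]);yaw=np.arctan2(dd[1],dd[0]);print("dock yaw",np.degrees(yaw), [np.degrees(np.arctan2(*(r[i]-r[i+1])[::-1])) for i in(0,2)])
s=P([(110,78),(262,97)],14);n=s[0]-s[1];print("stop",s.round(1),np.degrees(np.arctan2(n[1],n[0]))-90,np.linalg.norm(n))
u=np.array([np.cos(yaw),np.sin(yaw)]);v=np.array([-u[1],u[0]])
print("rails along,lat",(r@u).round(1),(r@v).round(1),(s@u).round(1))
l=np.array([onz("top",B(*q),29)[:2] for q in[(475,150),(413,278)]]);print("lens",l,l.mean(0),np.degrees(np.arctan2(*(l[0]-l[1])[::-1])),np.linalg.norm(l[0]-l[1]))
E
```

```text
tray [[514.4  58.8]
 [501.6 -19.7]
 [393.4  -2.6]
 [406.4  76.8]] [453.96337842  28.31833051]
len 109.54433640074534 yaw -9.201469295484074 w 79.57176367007949
[[640.3  36.1]
 [572.6  46.9]
 [632.2 -37.5]
 [562.1 -27.2]]
dock yaw -8.730158778190662 [np.float64(-9.072920359008913), np.float64(-8.398272886949051)]
stop [[645.7  34.7]
 [636.  -39. ]] -7.460999795485392 74.33829020203197
rails along,lat [627.4 558.8 630.6 559.7] [132.9 133.3  58.9  58.4] [632.9 634.6]
lens [[453.26873484 326.31320383]
 [394.59056177 353.95983125]] [423.9296483  340.13651754] -25.22779369034116 64.86496745712077
```

Estimates: dock origin about (587,7) with yaw -8.7°, tray about (454,28) with yaw -9.2°, lens about (424,340) with yaw -25°. I'll move to hover over the grip block.

```bash
python3 -m crank '[[[-0.976,-1,0.2,0,0,0,85],[-0.976,-1,0.2,0,0,0,85],[-0.976,-1,0.2,0,0,0,85],[-0.976,-1,0.2,0,0,0,85],[-0.976,-1,0.2,0,0,0,85],[-0.976,-1,0.2,0,0,0,85],[-0.976,-1,0.2,0,0,0,85],[-0.976,-1,0.2,0,0,0,85]]]'
python3 -m crank '[[[-0.976,-1,0.2,0,0,0,85],[-0.976,-1,0.2,0,0,0,85],[-0.976,-1,0.2,0,0,0,85],[-0.976,-1,0.2,0,0,0,85],[-0.976,-1,0.2,0,0,0,85],[-0.976,-1,0.2,0,0,0,85],[-0.976,-1,0.2,0,0,0,85],[-0.976,-1,0.2,0,0,-0.44,85]]]'
python3 -m crank '[[[0,0,0,0,0,0,85],[0,0,0,0,0,0,85],[0,0,0,0,0,0,85],[0,0,0,0,0,0,85],[0,0,0,0,0,0,85],[0,0,0,0,0,0,85],[0,0,0,0,0,0,85],[0,0,0,0,0,0,85]]]'
python3 - <<'E'
from h import *
cv2.imwrite("pics/w1.png",capture("wrist"));s=sense();print(s["joints"],s["force"])
E
```

```text
time_s: 0.9
eef_pos: [262.3, 272.8, 191.0]
ee_rot: [-0.0, 0.111, 0.994, -0.0]
force: [1.0, 1.0, -0.1]
grip_width: 0.995
grip_force: 0.0
time_s: 1.7
eef_pos: [408.8, 34.7, 151.0]
ee_rot: [-0.0, 0.08, 0.997, 0.0]
force: [0.2, 0.9, 0.1]
grip_width: 0.994
grip_force: 0.0
time_s: 2.5
eef_pos: [408.3, 36.2, 151.3]
ee_rot: [0.0, 0.08, 0.997, -0.0]
force: [1.1, -0.1, 0.9]
grip_width: 0.999
grip_force: 0.0
[-1.99442678e-01  1.50026517e-01  1.93250438e+00 -3.14013505e-05
  1.05901620e+00 -1.60994005e+00] [-0.66065455 -0.12160155 -0.16792879]
```

View pics/w1.png

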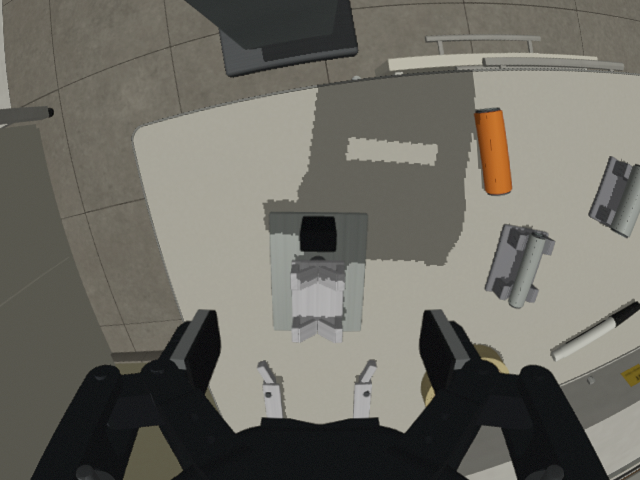

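The wrist view shows the grip block's top at about (318,234) and the tray's rear corners at (270,213) and (367,213). The V-cradle is in the middle and the dock cheeks are below it. I'll refine the block position from this.

```bash
python3 - <<'E'
from h import *
i=cv2.imread("pics/w1.png");g=i.max(2)
roi=np.zeros_like(g);roi[205:262,292:348]=1
m=((g<30)&(roi>0)).astype(np.uint8)
n,l,s,c=cv2.connectedComponentsWithStats(m);k=1+s[1:,4].argmax();print(s[k],c[k])
x,y,w,h=s[k][:4]
for q in[(x,y),(x+w,y),(x+w,y+h),(x,y+h)]:print(onz("wrist",q,50).round(1))
print("rear edge z8",onz("wrist",(270,213),8).round(1),onz("wrist",(367,213),8).round(1), onz("wrist",(275,330),8).round(1))
print("w dock lips ends", onz("wrist",(270,390),15).round(1),onz("wrist",(363,390),15).round(1))
E
```

```text
[ 300  217   36   34 1168] [317.90667808 233.74828767]
[390.1  25.5  50. ]
[394.   49.7  50. ]
[418.4  46.1  50. ]
[414.4  21.2  50. ]
rear edge z8 [393.9  -1.7   8. ] [406.4  74.8   8. ] [501.9 -20.2   8. ]
w dock lips ends [567.7 -39.5  15. ] [582.2  51.4  15. ]
```

```bash
python3 -m crank '[[[0,0.02,0.9,0,0,0,70],[0,0,0.9,0,0,0,60],[0,0,0.9,0,0,0,60],[0,0,0.9,0,0,0,60],[0,0,0.9,0,0,0,60],[0,0,0.9,0,0,0,60],[0,0,0,0,0,0,60],[0,0,0,0,0,0,60]]]' 40
python3 -m crank '[[[0,0,0,0,0,0,20],[0,0,0,0,0,0,20],[0,0,0,0,0,0,20],[0,0,0,0,0,0,20],[0,0,0,0,0,0,20],[0,0,0,0,0,0,20],[0,0,0,0,0,0,20],[0,0,0,0,0,0,20]]]' 40
```

```text
time_s: 3.35
eef_pos: [408.6, 36.5, 16.7]
ee_rot: [-0.0, 0.08, 0.997, 0.0]
force: [-0.4, -0.1, 0.8]
grip_width: 0.705
grip_force: 0.0
time_s: 4.15
eef_pos: [409.1, 36.4, 17.3]
ee_rot: [0.001, 0.08, 0.997, -0.0]
force: [-0.6, -1.1, 6.9]
grip_width: 0.305
grip_force: 39.3
```

```bash
python3 -m crank '[[[-0.3,0,0,0,0,0,20],[-0.5,0,0,0,0,0,20],[-0.5,0,0,0,0,0,20],[-0.5,0,0,0,0,-0.06,20],[-0.4,0,0,0,0,0,20],[-0.3,0,0,0,0,0,20],[0,0,0,0,0,0,20],[0,0,0,0,0,0,20]]]' 
python3 - <<'E'
from h import *
cv2.imwrite("pics/w2.png",capture("wrist"));i=capture("top");cv2.imwrite("pics/t2.png",cv2.resize(i[150:310,390:490],None,fx=3.7,fy=3.7,interpolation=cv2.INTER_CUBIC));print(sense()["eef_pos"],sense()["force"])
a=cv2.imread("pics/t2.png");b=cv2.imread("pics/w2.png")[180:480,210:425];b=cv2.resize(b,None,fx=1.95,fy=1.95)
h=np.zeros((600,800,3),np.uint8);h[:592,:370]=a[:592];h[:585,375:375+b.shape[1]]=b[:585];cv2.imwrite("pics/m2.png",h)
E
```

```text
time_s: 4.95
eef_pos: [471.4, 26.5, 17.3]
ee_rot: [0.002, 0.076, 0.997, -0.0]
force: [3.2, 0.2, 5.8]
grip_width: 0.299
grip_force: 40.8
[471.24888075  26.50642286  17.2814819 ] [ 3.32469558 -0.6777568   5.14519148]
```

View pics/m2.png

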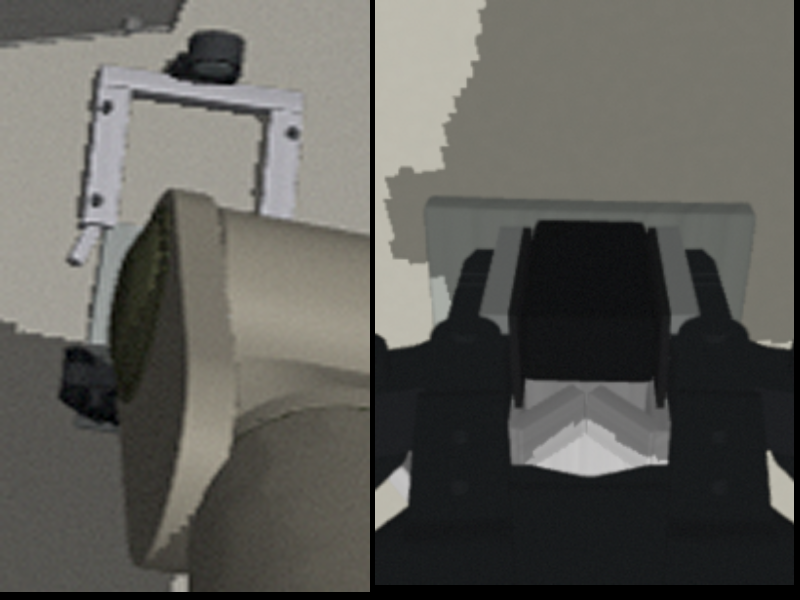

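The block is held squarely between the pads. The tray's left front corner is just inside the left cheek, so I'll continue the slide.

```bash
python3 -m crank '[[[-0.25,0,0,0,0,0,20],[-0.25,0,0,0,0,0,20],[-0.25,0,0,0,0,0,20],[-0.25,0,0,0,0,0,20],[-0.25,0,0,0,0,0,20],[-0.25,0,0,0,0,0,20],[0,0,0,0,0,0,20],[0,0,0,0,0,0,20]]]' 
```

```text
time_s: 5.85
eef_pos: [507.7, 20.6, 17.3]
ee_rot: [0.001, 0.076, 0.997, -0.0]
force: [-0.4, -2.7, 7.0]
grip_width: 0.301
grip_force: 41.7
```

```bash
python3 -m crank '[[[-0.2,-0.03,0,0,0,0,20],[-0.2,0,0,0,0,0,20],[-0.2,0,0,0,0,0,20],[-0.2,0,0,0,0,0,20],[-0.2,0,0,0,0,0,20],[-0.15,0,0,0,0,0,20],[0,0,0,0,0,0,20],[0,0,0,0,0,0,20]]]' 
python3 -m crank '[[[-0.04,0,0,0,0,0,20],[-0.04,0,0,0,0,0,20],[-0.04,0,0,0,0,0,20],[-0.04,0,0,0,0,0,20],[-0.04,0,0,0,0,0,20],[0,0,0,0,0,0,20],[0,0,0,0,0,0,20],[0,0,0,0,0,0,20]]]' 
```

```text
time_s: 6.65
eef_pos: [535.5, 15.5, 17.3]
ee_rot: [0.0, 0.076, 0.997, -0.0]
force: [-2.4, -3.5, 9.6]
grip_width: 0.299
grip_force: 41.5
time_s: 7.45
eef_pos: [539.8, 14.7, 17.3]
ee_rot: [-0.0, 0.076, 0.997, -0.0]
force: [-6.4, -3.6, 11.4]
grip_width: 0.298
grip_force: 41.8
```

```bash
python3 -m crank '[[[-0.04,0,0,0,0,0,20],[-0.04,0,0,0,0,0,20],[-0.04,0,0,0,0,0,20],[0,0,0,0,0,0,20],[0,0,0,0,0,0,20],[0,0,0,0,0,0,20],[0,0,0,0,0,0,20],[0,0,0,0,0,0,20]]]' 
python3 -m crank '[[[-0.04,0,0,0,0,0,20],[-0.04,0,0,0,0,0,20],[-0.04,0,0,0,0,0,20],[0,0,0,0,0,0,20],[0,0,0,0,0,0,20],[0,0,0,0,0,0,20],[0,0,0,0,0,0,20],[0,0,0,0,0,0,20]]]' 
```

```text
time_s: 8.25
eef_pos: [541.0, 14.4, 17.3]
ee_rot: [-0.003, 0.076, 0.997, -0.001]
force: [-17.6, -4.3, 19.7]
grip_width: 0.299
grip_force: 41.9
time_s: 9.05
eef_pos: [541.6, 13.9, 17.1]
ee_rot: [-0.006, 0.076, 0.997, -0.001]
force: [-27.9, -6.2, 28.4]
grip_width: 0.297
grip_force: 41.5
```

It hit a firm contact at about the expected end-stop position. I'll ease the push, open slightly, rise and look.

```bash
python3 -m crank '[[[0.04,0,0,0,0,0,20],[0.03,0,0,0,0,0,20],[0,0,0,0,0,0,20],[0,0,0,0,0,0,20],[0,0,0,0,0,0,40],[0,0,0,0,0,0,50],[0,0,0,0,0,0,60],[0,0,0,0,0,0,60]]]' 
python3 -m crank '[[[0,0,-0.5,0,0,0,60],[0,0,-1,0,0,0,60],[0,0,-1,0,0,0,60],[0,0,-1,0,0,0,60],[0,0.5,-1,0,0,0,60],[0.3,1,-0.8,0,0,0,60],[0.3,1,0,0,0,0,60],[0.3,1,0,0,0,0,60]]]' 
python3 -m crank '[[[0.6,1,0,0,0,0,60],[0.6,1,0,0,0,0,60],[0.6,1,0,0,0,0,60],[0.6,1,0,0,0,0,60],[0.6,1,0,0,0,0,60],[0.6,1,0,0,0,0.5,60],[0,1,0,0,0,0.5,60],[0,0,0,0,0,0.98,60]]]' 
python3 - <<'E'
from h import *
i=capture("top");cv2.imwrite("pics/t3full.png",i);w=capture("wrist");cv2.imwrite("pics/w3full.png",w)
s=sense();print(s["eef_pos"],s["ee_rot"],s["force"])
h=np.zeros((600,800,3),np.uint8);a=cv2.resize(i[155:275,395:485],None,fx=4.5,fy=4.5,interpolation=cv2.INTER_CUBIC);h[:540,:405]=a
b=cv2.resize(w,(390,293));h[:293,410:800]=b;cv2.imwrite("pics/m3.png",h)
E
```

```text
time_s: 9.85
eef_pos: [544.6, 14.6, 16.2]
ee_rot: [-0.0, 0.076, 0.997, 0.0]
force: [0.6, 0.7, 0.1]
grip_width: 0.707
grip_force: 0.0
time_s: 10.65
eef_pos: [535.7, 105.4, 150.4]
ee_rot: [0.001, 0.076, 0.997, 0.0]
force: [0.5, 0.3, -0.5]
grip_width: 0.699
grip_force: 0.0
time_s: 11.45
eef_pos: [474.7, 293.1, 149.8]
ee_rot: [0.001, 0.213, 0.977, 0.001]
force: [-0.5, -0.3, -0.4]
grip_width: 0.698
grip_force: 0.0
[474.7560532  291.28173492 149.46558383] [2.56639671e-04 2.12637205e-01 9.77131174e-01 1.46065233e-04] [-0.52334609 -0.19003415  0.70403254]
```

View pics/m3.png

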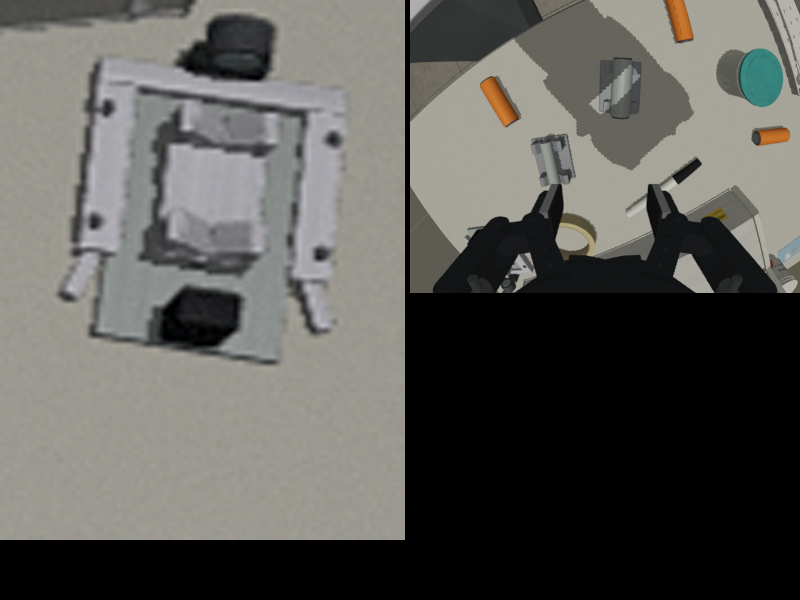

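The tray is in the dock between the rails, with its front edge next to the end stop. The lens shows at about (345,144) in the full wrist image. I'll zoom to measure both.

```bash
python3 - <<'E'
from h import *
A=lambda x,y:(395+x/4.5-.39,155+y/4.5-.39)
u=np.array([np.cos(np.radians(-8.7)),np.sin(np.radians(-8.7))]);v=np.array([-u[1],u[0]])
for q in [(92,335),(278,362)]:
    p=onz("top",A(*q),8)[:2];print("rear",p,p@u,p@v)
w=cv2.imread("pics/w3full.png");i=cv2.imread("pics/t3full.png")
h=np.zeros((600,800,3),np.uint8)
h[:600,:400]=cv2.resize(w[70:220,295:395],None,fx=4,fy=4,interpolation=cv2.INTER_CUBIC)
h[:560,410:800]=cv2.resize(i[165:235,411:460],(390,560),interpolation=cv2.INTER_CUBIC)
cv2.imwrite("pics/m4.png",h)
E
```

```text
rear [537.97129684  57.16172685] 523.1350085146164 137.87799718237483
rear [526.0460033  -21.89529141] 523.3051581834778 57.92678823646085
```

View pics/m4.png

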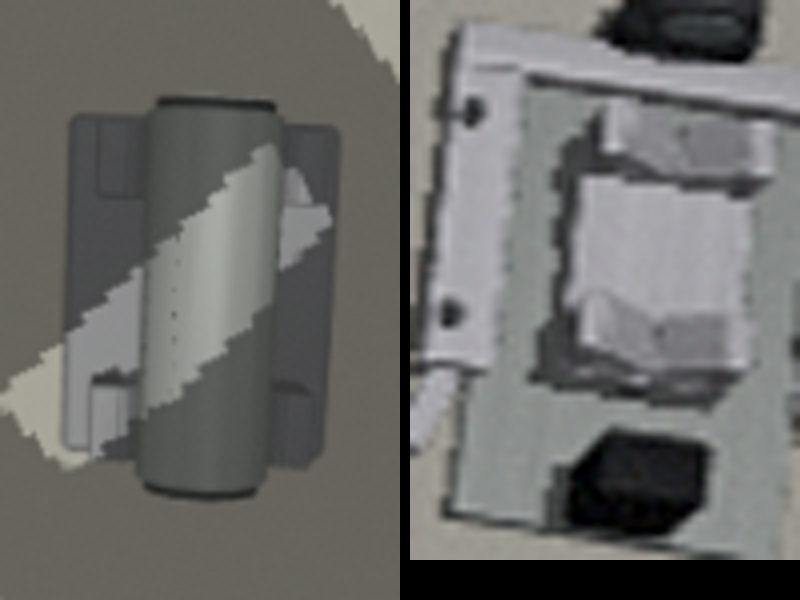

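```bash
python3 - <<'E'
from h import *
A=lambda x,y:(295+x/4-.375,70+y/4-.375)
s=sense();print(s["eef_pos"],s["ee_rot"])
p=[onz("wrist",A(*q),29)[:2] for q in[(217,104),(203,490)]]
d=p[1]-p[0];m=(p[0]+p[1])/2;print(p,m,np.linalg.norm(d),np.degrees(np.arctan2(d[1],d[0])))
r=[onz("wrist",A(*q),6)[:2] for q in[(70,118),(340,128),(322,465),(63,448)]];print("rest",np.mean(r,0),r)
q=s["ee_rot"];M=R.from_quat([q[1],q[2],q[3],q[0]]).as_matrix()
print("toolx yaw",np.degrees(np.arctan2(-M[1,0],-M[0,0])));print("delta tool mm",M.T@np.array([*(m-s["eef_pos"][:2]),0]))
E
```

```text
[474.7560532  291.28173492 149.46558383] [2.56639671e-04 2.12637205e-01 9.77131174e-01 1.46065233e-04]
[array([393.36496152, 350.84123553]), array([455.53219081, 320.54319516])] [424.44857616 335.69221535] 69.15732533030015 -25.98291557326411
rest [424.33737999 335.40210466] [array([384.04531692, 326.67822976]), array([406.26585451, 372.7472219 ]), array([465.48634539, 343.53960583]), array([441.55200311, 298.64336113])]
toolx yaw -24.55389435374864
delta tool mm [ 6.42129363e+01  1.94892638e+01 -2.05263641e-02]
```

```bash
python3 -m crank '[[[0,0,0,0,0,0.18,60],[0.65,0.18,0,0,0,0,60],[0.65,0.18,0.5,0,0,0,60],[0.65,0.18,0.7,0,0,0,60],[0.64,0.176,0.8,0,0,0,60],[0,0,0.8,0,0,0,60],[0,0,0.4,0,0,0,60],[0,0,0,0,0,0,60]]]' 30
python3 - <<'E'
from h import *
w=capture("wrist");cv2.imwrite("pics/w5.png",w)
s=sense();print(s["eef_pos"],s["ee_rot"],s["force"])
cv2.imwrite("pics/c5.png",cv2.resize(w[150:390,190:450],None,fx=2.5,fy=2.5))
E
```

```text
time_s: 12.35
eef_pos: [423.9, 334.9, 68.0]
ee_rot: [-0.001, 0.225, 0.974, -0.001]
force: [-0.5, -0.2, 0.2]
grip_width: 0.705
grip_force: 0.0
[424.56109774 335.0995244   69.01993883] [-1.11266810e-04  2.24732387e-01  9.74420512e-01 -8.15213876e-05] [ 0.20360807  0.22056426 -0.47060626]
```

View pics/c5.png

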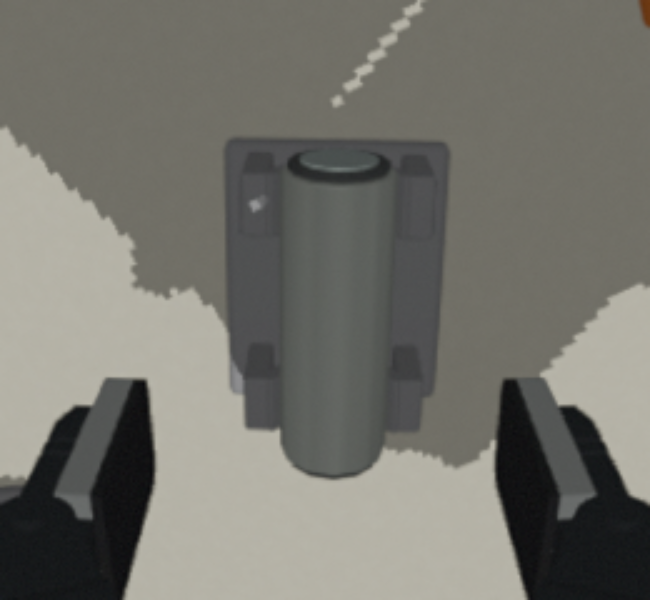

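Lens seen from 69 mm up: its near end is at crop (339,160) and its far end at about (332,470). The finger gap is centred at about crop column 325. I'll work out the remaining offset.

```bash
python3 - <<'E'
from h import *
A=lambda x,y:(190+x/2.5-.3,150+y/2.5-.3)
s=sense();q=s["ee_rot"];M=R.from_quat([q[1],q[2],q[3],q[0]]).as_matrix()
for p,z in(((339,160),29),((334,310),40),((285,300),32),((386,300),32),((332,474),29),((339,145),6),((331,390),6)):
    print(p,(M.T@(onz("wrist",A(*p),z)-s["eef_pos"])).round(1))
E
```

```text
(339, 160) [35.   2.8 40. ]
(334, 310) [ 6.7  1.8 29. ]
(285, 300) [ 5.4 -8.5 37. ]
(386, 300) [ 5.4 12.8 37. ]
(332, 474) [-40.7   1.6  40. ]
(339, 145) [32.4  3.2 63. ]
(331, 390) [-30.7   1.5  63. ]
```

```bash
python3 -m crank '[[[0,0.08,0,0,0,0.11,60],[0.01,0,0.4,0,0,0,60],[0,0,0.5,0,0,0,60],[0,0,0.5,0,0,0,60],[0,0,0.5,0,0,0,60],[0,0,0.3,0,0,0,60],[0,0,0.11,0,0,0,60],[0,0,0,0,0,0,60]]]' 30
python3 -m crank '[[[0,0,0,0,0,0,40],[0,0,0,0,0,0,30],[0,0,0,0,0,0,26],[0,0,0,0,0,0,20],[0,0,0,0,0,0,18],[0,0,0,0,0,0,18],[0,0,0,0,0,0,18],[0,0,0,0,0,0,18]]]' 30
```

```text
time_s: 13.2
eef_pos: [425.1, 337.0, 10.7]
ee_rot: [-0.0, 0.232, 0.973, -0.0]
force: [-0.5, 0.6, 0.4]
grip_width: 0.704
grip_force: 0.0
time_s: 14.0
eef_pos: [425.1, 336.8, 11.5]
ee_rot: [-0.0, 0.232, 0.973, -0.0]
force: [-1.9, -3.8, 5.0]
grip_width: 0.271
grip_force: 29.4
```

```bash
python3 -m crank '[[[0,0,-0.1,0,0,0,18],[0,0,-0.3,0,0,0,18],[0,0,-0.6,0,0,0,18],[0,0,-0.9,0,0,0,18],[0,0,-0.9,0,0,0,18],[0,0,-0.7,0,0,0,18],[0,0,-0.3,0,0,0,18],[0,0,0,0,0,0,18]]]' 50
python3 -m crank '[[[-0.4,-0.28,0,0,0,0,18],[-0.8,-0.57,0,0,0,0,18],[-0.9,-0.64,0,0,0,0,18],[-0.9,-0.64,0,0,0,0,18],[-0.9,-0.64,0,0,0,0,18],[-0.9,-0.64,0,0,0,0,18],[-0.9,-0.64,0,0,0,0,18],[-0.9,-0.64,0,0,0,0,18]]]'
python3 -m crank '[[[-0.9,-0.64,0,0,0,0,18],[-0.9,-0.64,0,0,0,0,18],[-0.9,-0.64,0,0,0,0,18],[-0.9,-0.64,0,0,0,0,18],[-0.9,-0.64,0,0,0,0,18],[-0.6,-0.43,0,0,0,0,18],[-0.4,-0.28,0,0,0,0,18],[0,0,0,0,0,-0.3,18]]]'
python3 -m crank '[[[0,0,0,0,0,-0.5,18],[0,0,0,0,0,-0.5,18],[0,0,0,0,0,-0.5,18],[0,0,0,0,0,-0.47,18],[0,0,0,0,0,0,18],[0,0,0,0,0,0,18],[0,0,0,0,0,0,18],[0,0,0,0,0,0,18]]]'
python3 - <<'E'
from h import *
w=capture("wrist");cv2.imwrite("pics/w6.png",w)
s=sense();print(s["eef_pos"],s["ee_rot"],s["force"],s["joints"])
cv2.imwrite("pics/c6.png",cv2.resize(w[180:440,200:440],None,fx=2.3,fy=2.3,interpolation=cv2.INTER_CUBIC))
E
```

```text
time_s: 14.8
eef_pos: [425.5, 337.3, 106.9]
ee_rot: [0.001, 0.232, 0.973, 0.001]
force: [-0.2, 0.0, -2.5]
grip_width: 0.257
grip_force: 49.0
time_s: 15.6
eef_pos: [519.5, 156.0, 104.9]
ee_rot: [-0.001, 0.233, 0.973, -0.0]
force: [-1.0, 0.3, -0.6]
grip_width: 0.262
grip_force: 49.0
time_s: 16.4
eef_pos: [598.1, 7.2, 105.4]
ee_rot: [-0.0, 0.212, 0.977, -0.0]
force: [-0.1, 1.0, -1.6]
grip_width: 0.266
grip_force: 49.0
time_s: 17.2
eef_pos: [597.8, 8.7, 106.0]
ee_rot: [-0.0, 0.076, 0.997, 0.0]
force: [0.3, 0.6, -1.0]
grip_width: 0.267
grip_force: 49.0
[597.84897389   8.64228026 105.9951366 ] [-4.59745351e-05  7.61736060e-02  9.97094569e-01  1.26234019e-05] [ 0.23906035  0.69374421 -0.20273197] [-1.81310419e-01  5.88757487e-01  1.42323917e+00  1.71019098e-05
  1.12969008e+00 -1.59961912e+00]
```

View pics/c6.png

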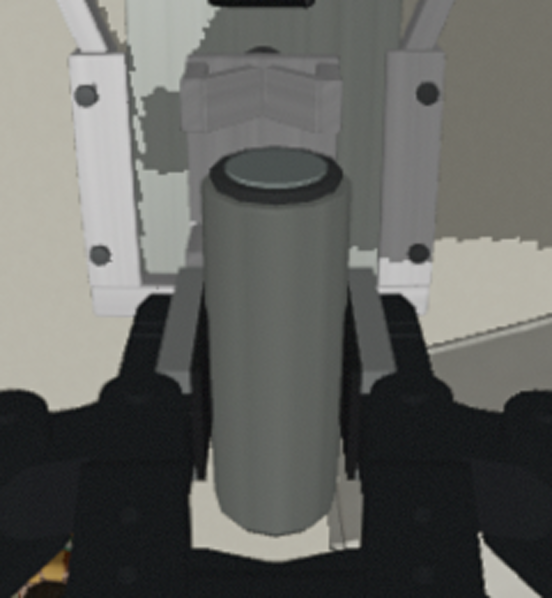

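The lens is held straight between the pads, and its near end is centred at crop (276,168). The rear V-land's outer edges are at crop columns 188 and 340, with the vertex at about (262,68). The lens is slightly to one side of the V, so I'll compute the shift.

```bash
python3 - <<'E'
from h import *
A=lambda x,y:(200+x/2.3-.28,180+y/2.3-.28)
s=sense();q=s["ee_rot"];M=R.from_quat([q[1],q[2],q[3],q[0]]).as_matrix();print(np.degrees(np.arctan2(-M[1,0],-M[0,0])))
for n,p,z in(("edgeL",(188,60),44),("edgeR",(340,60),44),("vertex rear",(262,67),30),("vertex front",(263,94),30),("vertex mid outer",(263,94),30),("L",(183,130),38),("R",(338,130),38),("lens end",(276,168),125),("lens far bottom",(276,532),125),("rear railL",(72,55),15),("rear railR",(443,55),15),("lip L",(126,55),15),("lip R",(405,50),15),("lipLf",(146,270),15),("lipRf",(381,270),15),("stop top",(265,288),14),("tray front",(265,278),8),("block top front",(262,5),50)):
    print(n,(M.T@(onz("wrist",A(*p),z)-s["eef_pos"])).round(1))
E
```

```text
-8.737315753476164
edgeL [ 33.9 -21.7  62. ]
edgeR [33.8 15.8 62. ]
vertex rear [28.5 -3.6 76. ]
vertex front [21.1 -3.4 76. ]
vertex mid outer [21.1 -3.4 76. ]
L [ 13.7 -24.2  68. ]
R [13.6 16.1 68. ]
lens end [ 36.4  -0.1 -19. ]
lens far bottom [-41.2  -0.1 -19. ]
rear railL [ 28.6 -58.1  91. ]
rear railR [28.4 47.4 91. ]
lip L [ 28.4 -42.4  91. ]
lip R [29.7 36.4 91. ]
lipLf [-39.6 -40.2  91. ]
lipRf [-39.6  32.5  91. ]
stop top [-46.2  -3.4  92. ]
tray front [-45.9  -3.5  98. ]
block top front [48.6 -3.2 56. ]
```

```bash
python3 -m crank '[[[-0.04,-0.13,0.2,0,0,0,18],[0,0,0.6,0,0,0,18],[0,0,0.6,0,0,0,18],[0,0,0.6,0,0,0,18],[0,0,0.5,0,0,0,18],[0,0,0.3,0,0,0,18],[0,0,0,0,0,0,18],[0,0,0,0,0,0,18]]]'
python3 -m crank '[[[0,0,0.04,0,0,0,18],[0,0,0.04,0,0,0,18],[0,0,0.04,0,0,0,18],[0,0,0.04,0,0,0,18],[0,0,0.04,0,0,0,18],[0,0,0,0,0,0,18],[0,0,0,0,0,0,18],[0,0,0,0,0,0,18]]]'
```

```text
time_s: 18.05
eef_pos: [598.7, 5.1, 36.4]
ee_rot: [0.0, 0.076, 0.997, -0.0]
force: [-0.5, -0.4, -1.5]
grip_width: 0.261
grip_force: 49.0
time_s: 18.85
eef_pos: [598.4, 5.2, 31.1]
ee_rot: [0.0, 0.076, 0.997, -0.0]
force: [-0.1, -0.5, -1.5]
grip_width: 0.261
grip_force: 49.0
```

```bash
python3 -m crank '[[[0,0,0.02,0,0,0,18],[0,0,0.02,0,0,0,18],[0,0,0.02,0,0,0,18],[0,0,0.02,0,0,0,18],[0,0,0,0,0,0,18],[0,0,0,0,0,0,18],[0,0,0,0,0,0,18],[0,0,0,0,0,0,18]]]'
python3 -m crank '[[[0,0,0.02,0,0,0,18],[0,0,0.02,0,0,0,18],[0,0,0,0,0,0,18],[0,0,0,0,0,0,18],[0,0,0,0,0,0,18],[0,0,0,0,0,0,18],[0,0,0,0,0,0,18],[0,0,0,0,0,0,18]]]'
python3 -c "
from h import *
for k in range(4):
  s=sense();print(s['force'],s['wrist_torque']);capture('top')"
```

```text
time_s: 19.65
eef_pos: [598.5, 5.1, 29.2]
ee_rot: [0.0, 0.076, 0.997, -0.0]
force: [-1.1, -2.2, 2.7]
grip_width: 0.264
grip_force: 49.3
time_s: 20.45
eef_pos: [598.5, 5.2, 28.1]
ee_rot: [0.0, 0.076, 0.997, -0.0]
force: [0.4, -3.7, 4.0]
grip_width: 0.264
grip_force: 49.4
[ 0.40636067 -3.65739887  4.02101186] [-0.60310775 -0.07006519 -0.02613185]
[ 0.2599943  -4.25014248  4.4850489 ] [-0.62949104 -0.03681802  0.05630763]
[ 0.31282455 -5.09816205  3.8388413 ] [-0.59294979 -0.10586462 -0.02211575]
[ 0.97166205 -3.71226474  3.1601997 ] [-0.59711963 -0.05856677 -0.06776715]
```

It is touching the left flank only, because the side force matches the lift. I'll shift to -y until that balances.

```bash
python3 -m crank '[[[0,-0.02,0,0,0,0,18],[0,-0.02,0,0,0,0,18],[0,0,0,0,0,0,18],[0,0,0,0,0,0,18],[0,0,0,0,0,0,18],[0,0,0,0,0,0,18],[0,0,0,0,0,0,18],[0,0,0,0,0,0,18]]]'
python3 -m crank '[[[0,-0.02,0,0,0,0,18],[0,-0.02,0,0,0,0,18],[0,0,0,0,0,0,18],[0,0,0,0,0,0,18],[0,0,0,0,0,0,18],[0,0,0,0,0,0,18],[0,0,0,0,0,0,18],[0,0,0,0,0,0,18]]]'
python3 -c "
from h import *
for k in range(4):
  s=sense();print(s['force'],s['wrist_torque']);capture('top')"
```

```text
time_s: 21.45
eef_pos: [598.2, 4.4, 28.0]
ee_rot: [-0.0, 0.076, 0.997, 0.0]
force: [1.8, 2.6, 3.1]
grip_width: 0.266
grip_force: 49.5
time_s: 22.25
eef_pos: [597.9, 3.3, 28.0]
ee_rot: [-0.0, 0.076, 0.997, 0.0]
force: [-1.4, 2.3, 3.7]
grip_width: 0.26
grip_force: 49.5
[-1.42310799  2.27255937  3.66330388] [ 0.49549877  0.20876836 -0.072721  ]
[-1.56929552  3.76609522  3.69600715] [ 0.43288052  0.17121421 -0.06402355]
[-1.61527749  3.2731049   3.4393412 ] [ 0.47937029  0.18681671 -0.05224375]
[-0.31614103  3.2184935   2.76010519] [ 0.45647681  0.18183339 -0.05388693]
```

```bash
python3 -m crank '[[[0,0.018,0,0,0,0,18],[0,0,0,0,0,0,18],[0,0,0.02,0,0,0,18],[0,0,0.02,0,0,0,18],[0,0,0,0,0,0,18],[0,0,0,0,0,0,18],[0,0,0,0,0,0,18],[0,0,0,0,0,0,18]]]'
python3 -c "
from h import *
for k in range(4):
  s=sense();print(s['force'],s['wrist_torque'],s['eef_pos']);capture('top')"
```

```text
time_s: 23.25
eef_pos: [598.2, 3.6, 27.1]
ee_rot: [0.0, 0.076, 0.997, -0.0]
force: [-2.6, -1.9, 4.2]
grip_width: 0.264
grip_force: 49.6
[-2.64371793 -1.90242152  4.24858706] [-0.37356456  0.51759867  0.00664749] [598.24836073   3.58281005  27.13157049]
[-3.47982911 -1.27821515  4.39813869] [-0.36515422  0.42582369  0.03832708] [598.27725994   3.57686311  27.10983963]
[-2.48520777 -2.3848834   3.74711857] [-0.38295042  0.40720947  0.02729999] [598.26557125   3.58227565  27.10962581]
[-2.70498852 -2.55477052  4.35783489] [-0.38195403  0.34016934  0.04273213] [598.2692362    3.59994724  27.1255283 ]
```

Both flanks carry it now, and the cradle has sunk about 2.5 mm. I'll trim sideways and press further.

```bash
python3 -m crank '[[[0,-0.008,0.02,0,0,0,18],[0,0,0.02,0,0,0,18],[0,0,0.02,0,0,0,18],[0,0,0.02,0,0,0,18],[0,0,0.02,0,0,0,18],[0,0,0,0,0,0,18],[0,0,0,0,0,0,18],[0,0,0,0,0,0,18]]]'
python3 -c "
from h import *
for k in range(4):
  s=sense();print(s['force'],s['wrist_torque'],s['eef_pos']);capture('top')"
```

```text
time_s: 24.25
eef_pos: [598.3, 3.6, 24.8]
ee_rot: [0.0, 0.076, 0.997, 0.0]
force: [-3.2, -1.3, 7.6]
grip_width: 0.263
grip_force: 49.7
[-3.1631367  -1.27287793  7.57777942] [-0.27987573  0.45987909  0.02093004] [598.29086693   3.58156108  24.82362574]
[-2.53957358 -0.95783388  7.12207817] [-0.20148506  0.47987578 -0.0391451 ] [598.27921793   3.57031527  24.80203011]
[-2.7656765 -1.030063   7.3721115] [-0.21456364  0.44790116 -0.01280104] [598.29509692   3.58457302  24.81972439]
[-3.60750551 -1.61106561  7.10907871] [-0.26053122  0.38140697 -0.02006251] [598.2870316    3.58310135  24.81112407]
```

```bash
python3 -m crank '[[[0,-0.006,0.02,0,0,0,18],[0,0,0.02,0,0,0,18],[0,0,0,0,0,0,18],[0,0,0,0,0,0,18],[0,0,0,0,0,0,18],[0,0,0,0,0,0,18],[0,0,0,0,0,0,18],[0,0,0,0,0,0,18]]]'
python3 -c "
from h import *
for k in range(6):
  s=sense();print(s['force'],s['wrist_torque'],s['eef_pos']);capture('top')"
python3 -m crank '[[[0,0,0.02,0,0,0,18],[0,0,0.01,0,0,0,18],[0,0,0,0,0,0,18],[0,0,0,0,0,0,18],[0,0,0,0,0,0,18],[0,0,0,0,0,0,18],[0,0,0,0,0,0,18],[0,0,0,0,0,0,18]]]'
python3 -c "
from h import *
for k in range(6):
  s=sense();print(s['force'],s['wrist_torque'],s['eef_pos']);capture('top')"
```

```text
time_s: 25.25
eef_pos: [598.3, 3.6, 23.9]
ee_rot: [0.0, 0.076, 0.997, 0.0]
force: [-3.7, -1.1, 8.1]
grip_width: 0.263
grip_force: 49.8
[-3.71198579 -1.05829022  8.07215341] [-0.12189411  0.47942331  0.03367306] [598.29386386   3.57638443  23.92369047]
[-2.69217663 -0.46088461  8.08090012] [-0.12848339  0.50754984  0.00329438] [598.29921501   3.55028295  23.91094957]
[-2.35645417 -0.21930959  7.6064865 ] [-0.10721491  0.48089705 -0.00547818] [598.31248611   3.54181585  23.93117531]
[-2.74529884 -0.73404618  7.31184333] [-0.12238787  0.47251911  0.0220763 ] [598.28379562   3.55888981  23.93280848]
[-3.43174126 -0.47663191  7.28487128] [-0.11331263  0.49244614 -0.04203822] [598.29898371   3.55930092  23.92449354]
[-2.75330553 -0.94847041  8.75484464] [-0.12343689  0.5045703  -0.02330788] [598.28977498   3.57286403  23.92840193]
time_s: 26.35
eef_pos: [598.3, 3.6, 23.2]
ee_rot: [0.0, 0.076, 0.997, 0.0]
force: [-4.2, -0.4, 8.9]
grip_width: 0.264
grip_force: 49.9
[-4.24651605 -0.38708387  8.90169226] [-0.10594563  0.513209    0.03964961] [598.30149456   3.5747612   23.2338703 ]
[-2.70423334 -0.79422801  8.9046661 ] [-0.134575    0.48711072  0.02330237] [598.31659626   3.55915308  23.26968326]
[-2.97880525 -0.58168375  7.67760719] [-0.07264068  0.54673541 -0.07331364] [598.27715137   3.56065699  23.22377079]
[-3.65460247 -0.48535256  8.52826654] [-0.15124594  0.55705902 -0.01454026] [598.30199301   3.57578547  23.25324924]
[-2.48527499 -0.60645316  7.57798567] [-0.11388007  0.50534439 -0.05555897] [598.305113     3.57340887  23.26614903]
[-3.65314778 -0.31580503  8.3290947 ] [-0.13654847  0.52612868 -0.0124229 ] [598.31021527   3.54019337  23.25043455]
```

```bash
python3 -m crank '[[[0,0,0.016,0,0,0,18],[0,0,0,0,0,0,18],[0,0,0,0,0,0,18],[0,0,0,0,0,0,18],[0,0,0,0,0,0,18],[0,0,0,0,0,0,18],[0,0,0,0,0,0,18],[0,0,0,0,0,0,18]]]'
python3 -c "
from h import *
w=capture('wrist');i=capture('scene')
F=[]
for k in range(6):
  s=sense();F.append(s['force']);capture('top')
print(np.mean(F,0),s['eef_pos'])
h=np.zeros((600,800,3),np.uint8)
h[:598,:400]=cv2.resize(w[170:430,232:406],(400,598));h[:400,400:]=cv2.resize(i[250:350,340:440],(400,400),interpolation=cv2.INTER_CUBIC)
cv2.imwrite('pics/m7.png',h)"
```

```text
time_s: 27.45
eef_pos: [598.3, 3.5, 22.9]
ee_rot: [0.0, 0.076, 0.997, 0.0]
force: [-3.3, -1.5, 8.1]
grip_width: 0.262
grip_force: 49.9
[-3.44154441 -0.72328351  8.67425278] [598.28272549   3.57477468  22.87356728]
```

View pics/m7.png

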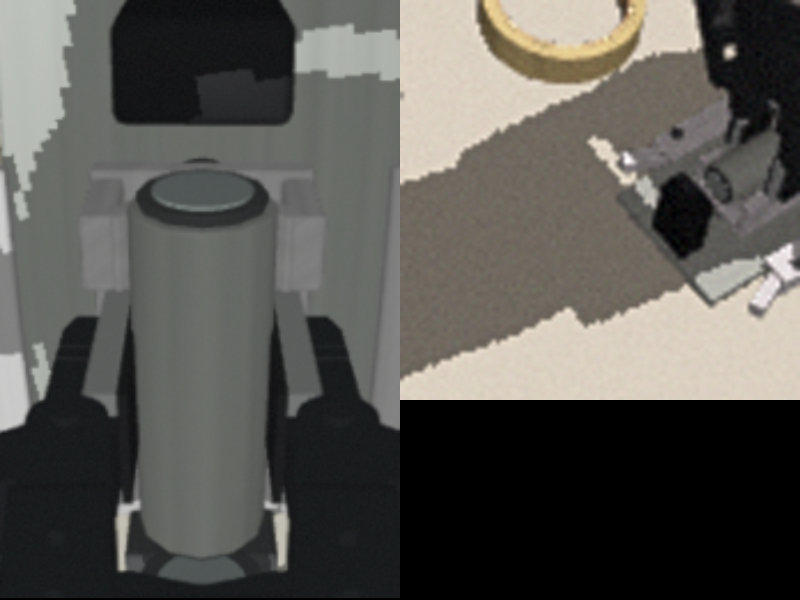

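The lens lies centred between both flanks, and the far view shows the tray in the dock. I'll check the lens position along the V from these pixels: near end face (202,190), rear land edge row 165.

```bash
python3 - <<'E'
from h import *
A=lambda x,y:(232+x*.435-.28,170+y*.4348-.28)
s=sense();q=s["ee_rot"];M=R.from_quat([q[1],q[2],q[3],q[0]]).as_matrix()
for n,p,z in(("lens face",(202,190),40.4),("lens face top",(202,170),51),("lens face low",(202,212),30),("land rear top outer",(100,165),37.4),("land rear R",(310,168),37.4),("land front L",(90,288),37.4),("land front R",(315,288),37.4),("block front top",(202,124),50),):
    print(n,(M.T@(onz("wrist",A(*p),z)-s["eef_pos"])).round(1))
E
```

```text
lens face [ 36.   -0.1 -17.5]
lens face top [ 43.1  -0.1 -28.1]
lens face low [28.  -0.1 -7.1]
land rear top outer [ 39.1 -16.3 -14.5]
land rear R [ 38.6  17.1 -14.5]
land front L [ 17.1 -19.  -14.5]
land front R [ 17.1  19.  -14.5]
block front top [ 49.6  -0.1 -27.1]
```

```bash
python3 -c "
from rig import *
print(finish_job())"
```

```text
the job is handed in; nothing more can be done
None
```

The job is handed in at about 28 s: the tray is home against the end stop as far as force and camera measurements show, and the thick barrel is still held in the V, centred to about 1 mm and pressed roughly 7 of the 8 mm (estimated, about 8.7 N).

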